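Half-cover the whelk's bay of a holding case

TASK

One of the two bays of the grey holding case has the whelk shell in it, the other a flat pebble. Push the sliding cover of the whelk's bay by its thumb wedge all the way over the bay to its stop, then let it go so that it springs back and its stop pin catches it at the half-covered position. Push with the fingertips and do not ram it; leave the other cover drawn back as it is, and leave the whelk, the pebble and everything else on the table undisturbed.

Things in the scene. Friction and masses are not known exactly. Their poses are not given: they have to be found in the camera images.
- case: Grey holding case fixed to the table, 260 (x) x 240 (y) x 55 mm high without the covers' fittings; origin at the centre of its underside. Its -x half is a closed deck on which the two covers lie side by side; its +x side has two open bays (each about 102 x 107 mm, floor 6 mm above the table), one at +y (left) and one at -y (right). It stands turned by up to 0.5 rad about the vertical.
- cover_left (a joint): Sliding aluminium cover (130 x 98 x 4 mm) of the left bay (+y side), m: 0 = drawn back on the deck, bay uncovered (start); 0.100 = end stop; grows along the case's +x. A spring drives it towards 0: 2 N at 0, 6 N at 0.100, up to 3 N more near 0.025-0.055 as its tooth lifts the pin. Let go beyond 0.060 it returns until the stop pin catches it at 0.052; let go earlier it runs back to 0.
- cover_right (a joint): Sliding aluminium cover (130 x 98 x 4 mm) of the right bay (-y side), m: 0 = drawn back on the deck, bay uncovered (start); 0.100 = end stop; grows along the case's +x. A spring drives it towards 0: 2 N at 0, 6 N at 0.100, up to 3 N more near 0.025-0.055 as its tooth lifts the pin. Let go beyond 0.060 it returns until the stop pin catches it at 0.052; let go earlier it runs back to 0.
- tab_left (a point): Black thumb wedge on the left cover: middle of its flat upright pushing face, which looks to the case's -x; moves with the cover. Face 50 mm wide, 20 mm high; the cover's bare top is 10 mm below this point and runs on 35 mm to -x. The wedge slopes down over 46 mm to +x. Guide rails: 11 mm high over the deck. Pin bracket: over 35 mm to the outer side, top of the pin 93 to 102 mm above the table.
- tab_right (a point): Black thumb wedge on the right cover: middle of its flat upright pushing face, which looks to the case's -x; moves with the cover. Face 50 mm wide, 20 mm high; the cover's bare top is 10 mm below this point and runs on 35 mm to -x. The wedge slopes down over 46 mm to +x. Guide rails: 11 mm high over the deck. Pin bracket: over 35 mm to the outer side, top of the pin 93 to 102 mm above the table.
- whelk_mid (a point): Loose spiral whelk shell, tan, 70 mm long and 36 mm thick, lying in one of the bays; this point is its middle, 18 mm above the bay's floor. Its sign of y in the case's frame says which bay it is in.
- pebble_mid (a point): Loose flat grey pebble, 42 mm across and 18 mm thick, lying in the other bay; this point is its middle.
- jar: Glass jar with a white lid, 52 mm across, 75 mm high, to the left of the case. Bystander: leave it standing where it is. Origin at the centre of its underside.
- screwdriver: Screwdriver with a black handle, 170 mm long, lying to the right of the case. Bystander: leave it where it lies. Origin about half-way along it, at table height.
- battery: Bare steel battery cell standing on end, 32 mm across, 58 mm high, in front of the case on the robot's side. Bystander: leave it standing where it is. Origin at the centre of its underside.
- net_float: Cork net float, 48 mm across, 34 mm high, beside the right bay. Bystander: leave it standing where it is. Origin at the centre of its underside.
- mug: White mug, 76 mm across, 90 mm high, at the right near the robot. Bystander: leave it standing where it is. Origin at the centre of its underside.
Things that resemble listed ones, but are neither listed nor needed, are in the scene too. Leave any black or turquoise look-alike of the part that bears whelk_mid alone.

How it is judged:
By the outcome, as a careful person would: the job done as asked, in the order asked, and still so for the second after the job is handed in, with the robot touching nothing.
It also fails if it takes over 35 s, if anything falls off the work surface, if the arm or the gripper's body presses on something with over 40 N, if the wrist force passes 120 N, or if a joint passes its speed limit or range.

ROBOT

A 6-joint arm with a two-finger parallel gripper is mounted at the origin on the work surface. World frame = base frame: x ahead of the robot, y to its left, z up, the work surface at z = 0. Lengths are in m, angles in rad, forces in N, time in s.
With the tool pointing down it reaches from about 0.425 to 0.95 m from the base axis. Payload 3.5 kg.
Tool frame: the origin (TCP) lies between the finger pads; the fingertips stand 17 mm ahead of it and the grasp point (between the pads) lies 2 mm behind it (ctrl.tip_reach is the distance from the TCP to the fingertips, in m); z points along the fingers, y is the direction in which the jaws open and shut (so a half turn about z gives the same grasp; the last joint's range is limited). The gripper opens to 85 mm and grips with 20 to 120 N. Pads are 22 mm wide; open, the fingers measure 114 mm over their backs; the gripper's body (76 mm by 85 mm) begins 54 mm behind the grasp point. The pads swing forward as they close: fully open they stand 13 mm farther back than shut.
Start: joints at [1.059, 0.286, 1.577, -0, 1.279, -0.15], TCP at [0.239, 0.631, 0.248] pointing down, gripper open.
Joint ranges: [-2.77, 2.77], [-0.9, 2.22], [0.21, 2.48], [-1.53, 4.67], [0.24, 2.81], [-2.84, 2.84]. Speed limits (rad/s): [2.79, 2.79, 3.14, 3.14, 3.14, 3.14].

INTERFACE

Orientations are given as a unit quaternion [x, y, z, w].
In Python, from plant import monitor, imaging, workorder, ctrl gives the robot as it stands.
- The arm moves only by the tool send_rows, never from a script. Its argument "rows" is a list of rows, each a list of 4 numbers: the shift along the world's x, y, z normalised to -1 to 1, where 1 is 0.3 m, then the turn about the world's z normalised to -1 to 1, where 1 is 360 degrees. A call has 1 to 20 rows; each row is the pose to reach, as a shift and turn from the pose commanded when the call began, turning the shorter way round; what a row does not reach only later rows make up. A row lasts 1/8 s, in which the tool goes at most 62.5 mm and 10.7 degrees, less where a joint would pass 70% of its speed; a pose out of reach is approached as far as the arm can. A call with a number of a shift or a turn outside -1 to 1 is refused whole. A call with a gripper value outside its range is refused whole. "jaw" is the closure, from 0 (fully open) to 1 (shut), set as the call begins (left out, the last holds). The fingers move at their own pace and stop on an object; "newtons" is the grip in N (left out, the last holds). Time passes only in rows, so rows that repeat a pose let the fingers close. It gives the time, the measured TCP pose, the force and the opening at its end, in the units of the state.
- monitor.get_state(): the state, without advancing time (a new reading comes with each control period).
- imaging.read_camera(name): name is "scene" or "top"; returns the picture (384x512x3 uint8, red, green, blue); there is no depth.
- imaging.calibration(name): a dict with "intrinsics" (3x3 intrinsics, pixels), "cam_to_world" (4x4, takes a point from camera to world coordinates). Camera axes: x right, y up, looking along -z (the intrinsics and any distortion apply to the point x, -y, -z); pixel columns grow to the right and rows downward; lengths in m; the calibration is good to about 2 mm. A picture is of the moment at which its call begins. calibration takes no time and is no camera call.
- workorder.sign_off(): hands the job in, once; it reports no verdict.
The state is a dict: "time": time; "qpos": joint angles; "dq": joint speeds; "joint_efforts": joint torques, N m; "eef_pos": TCP position; "tcp_rot": TCP orientation; "contact_force": force on the tool from outside, world axes, zero at the start; "wrist_torque": the same for the moment, N m; "opening": opening from 0.0 (shut) to 1.0 (fully open).
Only numpy, scipy, OpenCV 4.12 (cv2) and the standard library are available. Lean on these libraries where they do the work, as an engineer would, in place of code of your own. Each camera call takes 0.05 s, during which the arm holds its last target.

## Working session

There is one attempt and no reset: what is moved stays moved. The work goes in short steps, Python scripts to look and compute and a tool call to move; the robot and the scene stay as the last step left them, time stands still between calls to the robot, and variables do not carry over. Pictures are saved under pics/ and viewed, and the job is handed in when it is done.

Besides the shell and the picture viewer there is one more tool, called after ">>>" as name(argument=value, ...) on one line, values as JSON. send_rows: Moves the arm, as the interface text tells. Scaled input: -1 to 1 covers 0.3 m each way for a shift and 360 degrees each way for a turn. Its arguments: {"type":"object","properties":{"rows":{"type":"array"},"jaw":{"type":"number"},"newtons":{"type":"number"}},"required":["rows"]}

```bash
mkdir -p pics; python3 - <<'E'
from plant import monitor, imaging, workorder, ctrl
import cv2
s=monitor.get_state(); print(s, ctrl.tip_reach)
for n in("scene","top"):
    im=imaging.read_camera(n); cv2.imwrite(f"pics/{n}0.png",cv2.cvtColor(im,cv2.COLOR_RGB2BGR)); c=imaging.calibration(n); print(n,c)
E
```

```text
{'time': 0.0, 'qpos': array([ 1.05897630e+00,  2.87155595e-01,  1.57820784e+00,  7.77330820e-06,
        1.27863081e+00, -1.50007087e-01]), 'dq': array([-0.00075629, -0.00010839,  0.0004829 , -0.0006783 ,  0.00072187,
        0.00053768]), 'joint_efforts': array([-5.05330058e-05, -4.05976331e+01, -2.92627734e+01, -9.83201062e-05,
        5.88420429e-03,  5.20840501e-06]), 'eef_pos': array([0.23858961, 0.6307459 , 0.24693717]), 'tcp_rot': array([ 1.79922299e-01,  9.83680093e-01, -1.13443818e-03, -3.93665650e-04]), 'contact_force': array([-0.3168958 ,  0.75985736,  0.53677876]), 'wrist_torque': array([ 0.00739564, -0.0387549 ,  0.0166705 ]), 'opening': 0.999780142055025} 0.017
scene {'intrinsics': array([[380.23668744,   0.        , 249.64291054],
       [  0.        , 380.23668744, 186.43594861],
       [  0.        ,   0.        ,   1.        ]]), 'cam_to_world': array([[-0.37433049, -0.76940891,  0.51757764,  1.02777236],
       [ 0.92726694, -0.31495498,  0.20243363,  0.1760349 ],
       [ 0.00725942,  0.55570972,  0.8313447 ,  0.89864794],
       [ 0.        ,  0.        ,  0.        ,  1.        ]])}
top {'intrinsics': array([[449.01205115,   0.        , 256.68462316],
       [  0.        , 449.01205115, 188.21010929],
       [  0.        ,   0.        ,   1.        ]]), 'cam_to_world': array([[-0.05583016,  0.97705007, -0.20556301,  0.2423618 ],
       [-0.99842594, -0.05573663,  0.00625014, -0.01920163],
       [-0.0053507 ,  0.20558839,  0.97862392,  1.4081997 ],
       [ 0.        ,  0.        ,  0.        ,  1.        ]])}
```

View pics/scene0.png

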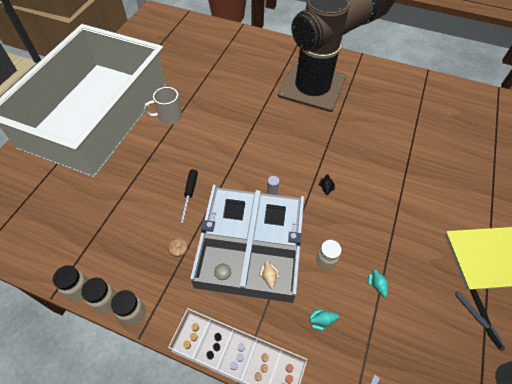

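View pics/top0.png

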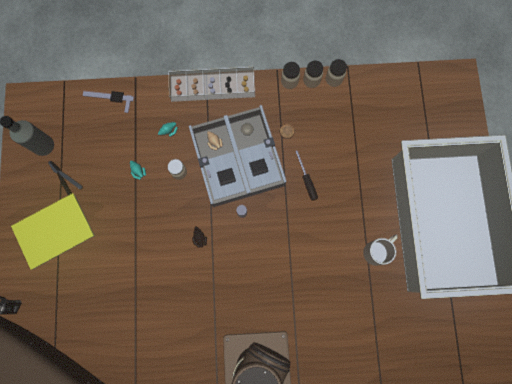

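```bash
python3 - <<'E'
import cv2
a=cv2.imread("pics/top0.png")[80:240,190:360]; cv2.imwrite("pics/topc.png",cv2.resize(a,None,fx=3.7,fy=3.7,interpolation=cv2.INTER_CUBIC))
a=cv2.imread("pics/scene0.png")[150:330,110:340]; cv2.imwrite("pics/scenec.png",cv2.resize(a,None,fx=3.3,fy=3.3,interpolation=cv2.INTER_CUBIC))
E
```

```text
(no output)
```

View pics/topc.png

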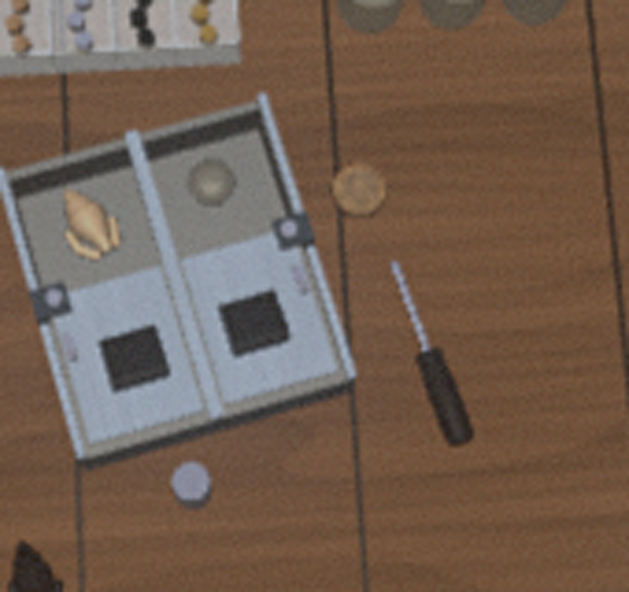

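View pics/scenec.png

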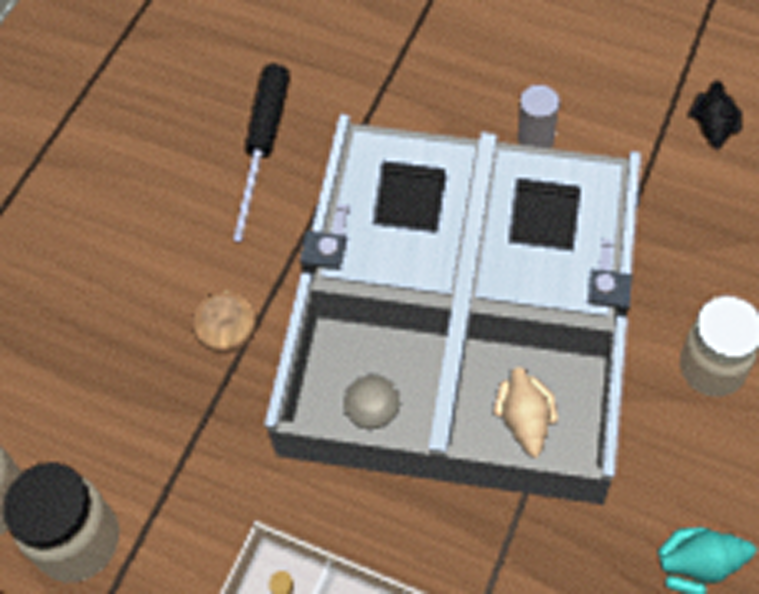

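The tan whelk is in the left (+y) bay, at top px (214,140) and scene px (270,274). The grey pebble is in the right bay, at top (247,129) and scene (222,271). The turquoise shells at top (168,129) and (137,170) and the black one at (199,237) are look-alikes outside the case, so I leave them alone. The enlarged crops confirm this, so the **left cover** is the one to push. Next I fit the wedge silhouettes in both views.

```bash
cat > fit.py <<'E'
import numpy as np, cv2
from scipy.optimize import minimize
from plant import imaging
C={n:imaging.calibration(n) for n in("scene","top")}
def proj(n,P):
    c=C[n];T=np.linalg.inv(c["cam_to_world"]);p=(T[:3,:3]@np.asarray(P,float).T).T+T[:3,3]
    q=np.c_[p[:,0],-p[:,1],-p[:,2]]@c["intrinsics"].T
    return q[:,:2]/q[:,2:]
def ray(n,uv,z):
    c=C[n];d=np.linalg.inv(c["intrinsics"])@np.r_[uv,1];M=c["cam_to_world"]
    d=M[:3,:3]@np.array([d[0],-d[1],-d[2]]);o=M[:3,3];return o+d*(z-o[2])/d[2]
E
python3 - <<'E'
from fit import *
rois={"top":[(205,155,245,195),(242,150,280,185)],"scene":[(255,195,295,232),(217,192,252,225)]}
obs={}
for n in rois:
    g=cv2.imread(f"pics/{n}0.png").max(axis=2).astype(float)
    for i,(a,b,c,d) in enumerate(rois[n]):
        r=g[b:d,a:c]; lo,hi=np.percentile(r,3),np.median(r[r>110]); obs[n,i]=np.clip((hi-r)/(hi-lo),0,1)
        obs[n,i][obs[n,i]<.3]*=0 
        print(n,i,lo,hi)
S=16
def wedge(x,y,yaw,zc):
    cx,sx=np.cos(yaw),np.sin(yaw)
    L=np.array([[0,-.025,0],[0,.025,0],[0,-.025,.02],[0,.025,.02],[.046,-.025,0],[.046,.025,0]])
    return np.c_[x+cx*L[:,0]-sx*L[:,1],y+sx*L[:,0]+cx*L[:,1],zc+L[:,2]]
def cost(p,full=False):
    e=0;out={}
    for (n,i),o in obs.items():
        a,b,c,d=rois[n][i]
        W=wedge(p[2*i],p[2*i+1],p[4],p[5]);uv=proj(n,W)-[a-.5,b-.5]
        h=cv2.convexHull((uv*S*16).astype(np.float32)).round().astype(np.int32)
        m=np.zeros(((d-b)*S,(c-a)*S),np.uint8);cv2.fillConvexPoly(m,h,255,cv2.LINE_8,4)
        m=cv2.GaussianBlur(cv2.resize(m,(c-a,d-b),interpolation=cv2.INTER_AREA)/255.,(0,0),.5)
        out[n,i]=((m-o)**2).sum();e+=out[n,i]
    return out if full else e
l=ray("top",(229,184),.07);r=ray("top",(262,174),.07)
p=np.r_[l[:2],r[:2],0.25,.065]
for yaw in(.25,):
  for k in range(4):
    s=np.array([.005,.005,.005,.005,.05,.006])
    sim=np.vstack([p]+[p+s*np.eye(6)[j] for j in range(6)])
    R=minimize(cost,p,method="Nelder-Mead",options=dict(initial_simplex=sim,maxiter=600,xatol=1e-5,fatol=1e-3));p=R.x
    print(R.fun,p.round(4))
print(cost(p,True))
d=p[:2]-p[2:4];print("dist",np.hypot(*d),"perp yaw",np.arctan2(-d[0],d[1]))
# stuff
for nm,uv,z in(("battery",(241,207),.058),("jar",(176,164),.075),("pinL",(190+54/3.7,80+298/3.7),.097),("whelk",(214,140),.024)):
    print(nm,ray("top",uv,z).round(3))
for nm,uv,z in(("pinL",(110+606/3.3,150+283/3.3),.097),("battery",(110+540/3.3,150+102/3.3),.058)):print(nm,ray("scene",uv,z).round(3))
E
```

```text
top 0 54.0 174.0
top 1 53.0 174.0
scene 0 43.0 234.0
scene 1 38.0 235.0
89.34457694232914 [ 0.5452  0.059   0.5696 -0.042   0.2224  0.062 ]
88.4116789035487 [ 0.5455  0.0587  0.5698 -0.0423  0.2394  0.0625]
88.4116789035487 [ 0.5455  0.0587  0.5698 -0.0423  0.2394  0.0625]
88.4116789035487 [ 0.5455  0.0587  0.5698 -0.0423  0.2394  0.0625]
{('top', 0): np.float64(33.7549701871971), ('top', 1): np.float64(20.972577630145892), ('scene', 0): np.float64(22.673309283072378), ('scene', 1): np.float64(11.010821803133325)}
dist 0.10389665757078624 perp yaw 0.23641091112226795
battery [0.47  0.023 0.058]
jar [0.612 0.215 0.075]
pinL [0.612 0.125 0.097]
whelk [0.7   0.101 0.024]
pinL [0.618 0.128 0.097]
battery [0.463 0.024 0.058]
```

>>> send_rows(rows=[[0.1,-0.2,0,0.02],[0.25,-0.5,0,0.05],[0.4,-0.8,0,0.08],[0.47,-0.963,0,0.0955],[0.47,-0.963,0,0.0955],[0.47,-0.963,0,0.0955],[0.47,-0.963,0,0.0955],[0.47,-0.963,0,0.0955]], jaw=1, newtons=30)

```text
time: 1.1
eef_pos: [0.3793, 0.3434, 0.2482]
tcp_rot: [-0.12, 0.993, 0.0, -0.0]
contact_force: [0.4, -0.5, 0.3]
opening: -0.006
```

>>> send_rows(rows=[[0.1,-0.2,0,0],[0.25,-0.5,0,0],[0.4,-0.8,0,0],[0.47,-0.963,0,0],[0.47,-0.963,0,0],[0.47,-0.963,0,0],[0.47,-0.963,0,0],[0.47,-0.963,0,0]])

```text
time: 2.1
eef_pos: [0.5204, 0.0555, 0.2481]
tcp_rot: [-0.12, 0.993, 0.0, -0.0]
contact_force: [-0.1, 0.0, -0.7]
opening: 0.006
```

```bash
python3 - <<'E'
from fit import *
from plant import monitor
s=monitor.get_state();print({k:np.round(s[k],4) for k in("time","qpos","eef_pos","tcp_rot","contact_force","opening")})
for n,z in(("top",None),("scene",None)):
    im=cv2.imread(f"pics/{n}0.png");big=cv2.resize(im,None,fx=6,fy=6,interpolation=cv2.INTER_CUBIC)
    c,sn=np.cos(.238),np.sin(.238)
    for x,y in((.5455,.0587),(.5698,-.0423)):
        L=np.array([[0,-.025,0],[0,.025,0],[0,.025,.02],[0,-.025,.02],[.046,-.025,0],[.046,.025,0]])
        P=proj(n,np.c_[x+c*L[:,0]-sn*L[:,1],y+sn*L[:,0]+c*L[:,1],.0625+L[:,2]])
        P=((P+.5)*6).round().astype(int)
        for a,b in((0,1),(1,2),(2,3),(3,0),(3,4),(4,5),(5,2)):cv2.line(big,tuple(map(int,P[a])),tuple(map(int,P[b])),(0,0,255),1)
    a,b=(190,130) if n=="top" else (205,180)
    cv2.imwrite(f"pics/ov_{n}.png",big[b*6:b*6+420,a*6:a*6+660])
E
```

```text
{'time': np.float64(2.1), 'qpos': array([-8.8100e-02, -5.0400e-02,  1.9462e+00,  5.0000e-04,  1.2465e+00,
       -1.9000e+00]), 'eef_pos': array([0.5204, 0.0555, 0.2481]), 'tcp_rot': array([-1.202e-01,  9.928e-01,  3.000e-04, -3.000e-04]), 'contact_force': array([-0.1062,  0.0292, -0.7426]), 'opening': np.float64(0.0064)}
```

View pics/ov_top.png

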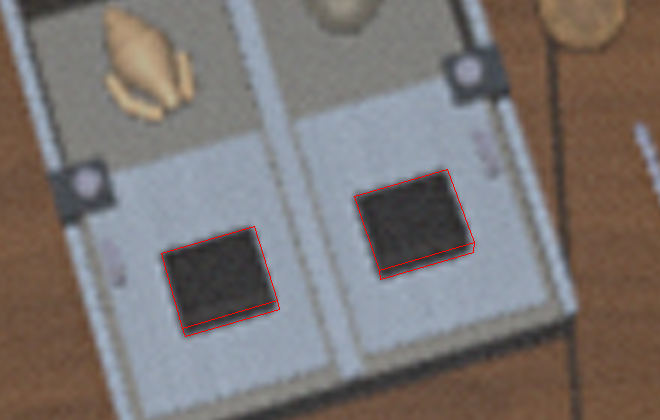

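View pics/ov_scene.png

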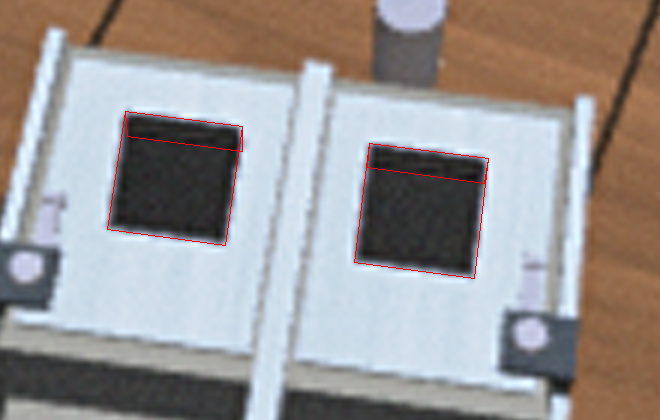

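The overlay matches the wedge within about 2 mm. I descend behind the left wedge.

>>> send_rows(rows=[[0,-0.008,-0.15,0],[0,-0.008,-0.32,0],[0,-0.008,-0.42,0],[0,-0.008,-0.48,0],[0,-0.008,-0.51,0],[0,-0.008,-0.53,0],[0,-0.008,-0.54,0],[0,-0.008,-0.54,0]])

```text
time: 3.1
eef_pos: [0.5213, 0.051, 0.0869]
tcp_rot: [-0.119, 0.993, -0.0, 0.001]
contact_force: [0.5, -0.1, -0.2]
opening: -0.001
```

```bash
python3 - <<'E'
from plant import monitor, imaging
import cv2
s=monitor.get_state();print(s["eef_pos"],s["contact_force"])
im=imaging.read_camera("scene")[...,::-1][150:310,180:380]
cv2.imwrite("pics/s1.png",cv2.resize(im,None,fx=3.7,fy=3.7,interpolation=cv2.INTER_CUBIC))
E
```

```text
[0.5213384  0.05101308 0.08691137] [ 0.45090369 -0.08233789 -0.15025935]
```

View pics/s1.png

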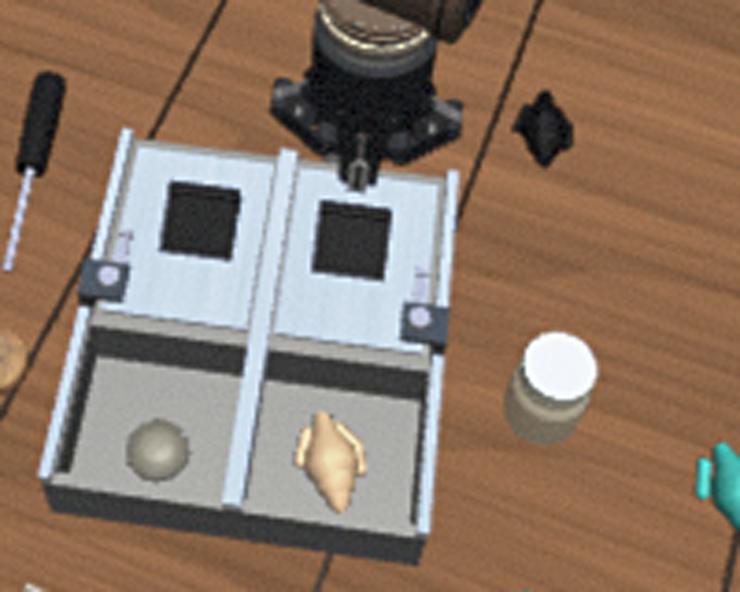

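>>> send_rows(rows=[[0.0065,0.005,0,0],[0.016,0.01,0,0],[0.026,0.0123,0,0],[0.0356,0.0147,0,0],[0.042,0.0162,0,0],[0.0486,0.0178,0,0],[0.0583,0.0202,0,0],[0.0713,0.0233,0,0],[0.0842,0.0265,0,0],[0.1004,0.0304,0,0],[0.1166,0.0343,0,0],[0.1328,0.0383,0,0],[0.149,0.0422,0,0],[0.1652,0.0461,0,0],[0.1814,0.0501,0,0],[0.1976,0.054,0,0],[0.2138,0.0579,0,0],[0.23,0.0619,0,0],[0.2462,0.0658,0,0],[0.2592,0.069,0,0]])

```text
time: 5.65
eef_pos: [0.5987, 0.0719, 0.0861]
tcp_rot: [-0.119, 0.993, 0.0, -0.0]
contact_force: [-4.7, -1.4, 1.8]
opening: 0.002
```

```bash
python3 - <<'E'
from plant import monitor, imaging
import cv2
s=monitor.get_state();print(s["eef_pos"],s["contact_force"],s["wrist_torque"])
im=imaging.read_camera("scene")[...,::-1][150:310,180:380]
cv2.imwrite("pics/s2.png",cv2.resize(im,None,fx=3.7,fy=3.7,interpolation=cv2.INTER_CUBIC))
E
```

```text
[0.59868758 0.07185263 0.08614159] [-4.73075699 -1.37571819  1.77558119] [-0.3405027   0.79046864 -0.01827939]
```

View pics/s2.png

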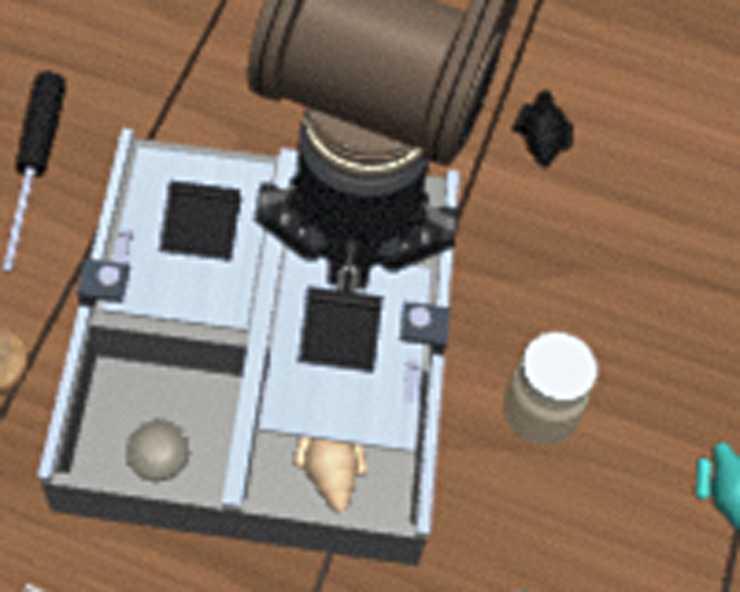

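```bash
python3 - <<'E'
from fit import *
t=np.array([.5987,.0719,0]);u=np.array([.972,.236,0]);v=np.array([-.236,.972,0])
for nm,px in(("R knuckle low corner",(440,250)),("R knuckle tip",(456,222)),("finger joint R",(393,268)),("L low",(318,252)),("L far",(258,208)),("tip bottom",(347,292))):
    uv=(180+px[0]/3.7,150+px[1]/3.7)
    for z in(.07,.10,.12,.14,.16):
        d=ray("scene",uv,z)-t; print(nm,z,(d@u).round(3),(d@v).round(3))
E
```

```text
R knuckle low corner 0.07 -0.034 0.06
R knuckle low corner 0.1 -0.016 0.058
R knuckle low corner 0.12 -0.005 0.057
R knuckle low corner 0.14 0.007 0.055
R knuckle low corner 0.16 0.018 0.054
R knuckle tip 0.07 -0.057 0.07
R knuckle tip 0.1 -0.039 0.067
R knuckle tip 0.12 -0.027 0.065
R knuckle tip 0.14 -0.015 0.064
R knuckle tip 0.16 -0.003 0.062
finger joint R 0.07 -0.015 0.03
finger joint R 0.1 0.001 0.029
finger joint R 0.12 0.012 0.028
finger joint R 0.14 0.023 0.028
finger joint R 0.16 0.034 0.027
L low 0.07 -0.02 -0.021
L low 0.1 -0.003 -0.02
L low 0.12 0.008 -0.019
L low 0.14 0.019 -0.019
L low 0.16 0.03 -0.018
L far 0.07 -0.048 -0.065
L far 0.1 -0.03 -0.063
L far 0.12 -0.018 -0.062
L far 0.14 -0.006 -0.06
L far 0.16 0.005 -0.058
tip bottom 0.07 0.007 0.002
tip bottom 0.1 0.023 0.002
tip bottom 0.12 0.033 0.002
tip bottom 0.14 0.044 0.002
tip bottom 0.16 0.054 0.002
```

>>> send_rows(rows=[[0.0097,0.0024,0,0],[0.0194,0.0047,0,0],[0.0292,0.0071,0,0],[0.0389,0.0094,0,0],[0.0486,0.0118,0,0],[0.0583,0.0142,0,0],[0.068,0.0165,0,0],[0.0778,0.0189,0,0],[0.0875,0.0212,0,0],[0.0972,0.0236,0,0],[0.1004,0.0244,0,0]])

```text
time: 7.08
eef_pos: [0.6283, 0.0791, 0.0862]
tcp_rot: [-0.119, 0.993, -0.0, -0.001]
contact_force: [-5.2, -2.4, 3.6]
opening: 0.002
```

>>> send_rows(rows=[[0.0032,0.0008,0,0],[0.0049,0.0012,0,0],[0.0065,0.0016,0,0]])

```text
time: 7.45
eef_pos: [0.6301, 0.0795, 0.0862]
tcp_rot: [-0.119, 0.993, -0.0, -0.001]
contact_force: [-5.5, -1.9, 3.1]
opening: -0.001
```

>>> send_rows(rows=[[0.0016,0.0004,0,0],[0.0032,0.0008,0,0],[0.0049,0.0012,0,0],[0.0049,0.0012,0,0]])

```text
time: 7.95
eef_pos: [0.6305, 0.0796, 0.0861]
tcp_rot: [-0.119, 0.993, -0.0, -0.003]
contact_force: [-8.8, -3.1, 5.7]
opening: -0.0
```

>>> send_rows(rows=[[0.0016,0.0004,0,0],[0.0032,0.0008,0,0],[0.0032,0.0008,0,0]])

```text
time: 8.32
eef_pos: [0.6306, 0.0796, 0.0861]
tcp_rot: [-0.119, 0.993, -0.0, -0.004]
contact_force: [-12.6, -4.6, 7.5]
opening: -0.002
```

The force rises from 6 to 13 N while the tip has stopped moving, so the cover is on its end stop. I check with a picture before releasing.

```bash
python3 - <<'E'
from plant import monitor, imaging
import cv2
im=imaging.read_camera("scene")[...,::-1][150:310,180:380]
cv2.imwrite("pics/s3.png",cv2.resize(im,None,fx=3.7,fy=3.7,interpolation=cv2.INTER_CUBIC))
print(monitor.get_state()["contact_force"])
E
```

```text
[-12.00272615  -4.7884769    7.49379532]
```

View pics/s3.png

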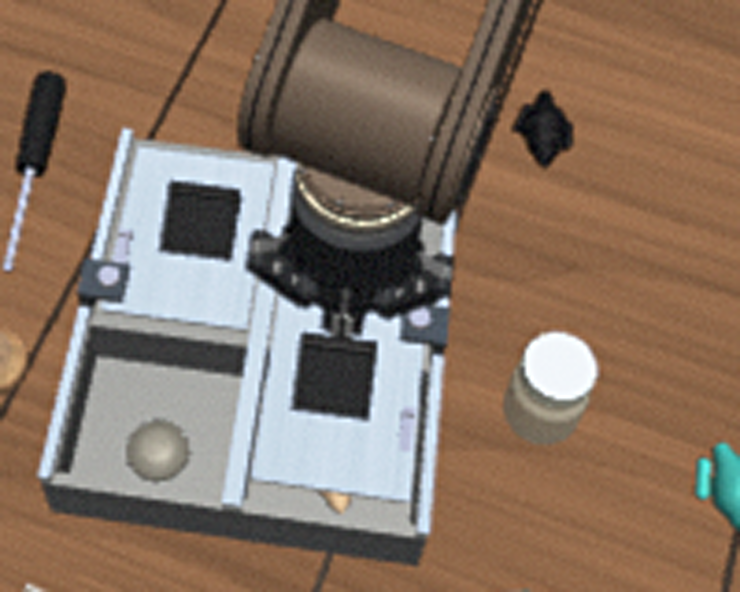

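```bash
python3 - <<'E'
from fit import *
im=cv2.imread("pics/s3.png");c,s=np.cos(.238),np.sin(.238)
for q,col in((.09,(0,255,255)),(.1,(0,0,255))):
    L=np.array([[.046,-.025,0],[.046,.025,0],[0,.025,.02],[0,-.025,.02],[.095,-.049,0],[.095,.049,0]]);L[:,0]+=q
    P=proj("scene",np.c_[.5455+c*L[:,0]-s*L[:,1],.0587+s*L[:,0]+c*L[:,1],.0625+L[:,2]])
    P=((P+.5-[180,150])*3.7).round().astype(int)
    for a,b in((0,1),(1,2),(2,3),(3,0),(4,5)):cv2.line(im,tuple(map(int,P[a])),tuple(map(int,P[b])),col,1)
cv2.imwrite("pics/s3o.png",cv2.resize(im[280:540,230:460],None,fx=2.2,fy=2.2))
E
```

```text
(no output)
```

View pics/s3o.png

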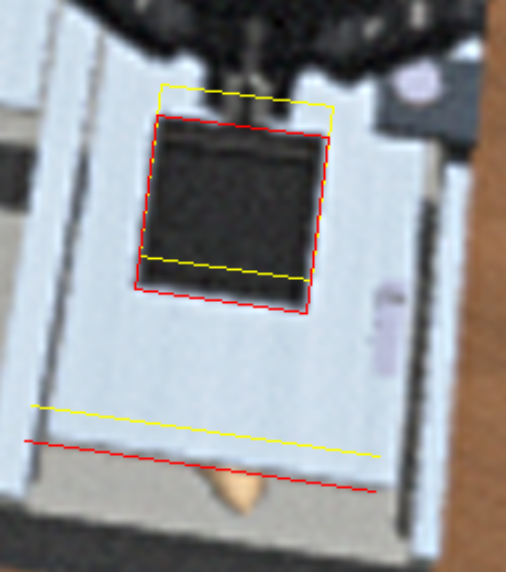

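The cover lines up with the predicted 0.100 position to about 1 mm. I ease the preload off, then lift the tips off the wedge to release it.

>>> send_rows(rows=[[-0.0065,-0.0016,0,0],[-0.012,-0.0029,0,0],[-0.014,-0.0034,0.15,0],[-0.014,-0.0034,0.33,0],[-0.014,-0.0034,0.5,0],[-0.014,-0.0034,0.5,0],[-0.014,-0.0034,0.5,0],[-0.014,-0.0034,0.5,0]])

```text
time: 9.38
eef_pos: [0.6283, 0.0793, 0.234]
tcp_rot: [-0.119, 0.993, 0.0, -0.001]
contact_force: [-0.0, 0.3, 0.1]
opening: 0.002
```

>>> send_rows(rows=[[-0.1,0.05,0.05,0],[-0.25,0.2,0.1,0],[-0.3,0.4,0.1,0],[-0.4,0.6,0.1,0],[-0.5,0.8,0.1,0],[-0.5,0.8,0.1,0],[-0.5,0.8,0.1,0],[-0.5,0.8,0.1,0]])

```text
time: 10.38
eef_pos: [0.4796, 0.318, 0.2656]
tcp_rot: [-0.118, 0.993, -0.0, -0.0]
contact_force: [-0.5, 0.3, 0.2]
opening: 0.001
```

```bash
python3 - <<'E'
from fit import *
from plant import monitor
s=monitor.get_state();print(s["time"],s["eef_pos"],s["contact_force"])
im=imaging.read_camera("top")[...,::-1]; cv2.imwrite("pics/t4.png",im)
im=imaging.read_camera("scene")[...,::-1]; cv2.imwrite("pics/s4f.png",im)
im=cv2.resize(im[150:310,180:380],None,fx=4,fy=3.7,interpolation=cv2.INTER_CUBIC);c,s=np.cos(.238),np.sin(.238)
for q,col in((.052,(0,0,255)),):
    L=np.array([[.046,-.025,0],[.046,.025,0],[0,.025,.02],[0,-.025,.02]]);L[:,0]+=q
    P=proj("scene",np.c_[.5455+c*L[:,0]-s*L[:,1],.0587+s*L[:,0]+c*L[:,1],.0625+L[:,2]])
    P=((P+.5-[180,150])*[4,3.7]).round().astype(int)
    for a,b in((0,1),(1,2),(2,3),(3,0)):cv2.line(im,tuple(map(int,P[a])),tuple(map(int,P[b])),col,1)
cv2.imwrite("pics/s4.png",im)
E
```

```text
10.375 [0.47961619 0.31796157 0.26561169] [-0.48995676  0.32363556  0.190119  ]
```

View pics/s4.png

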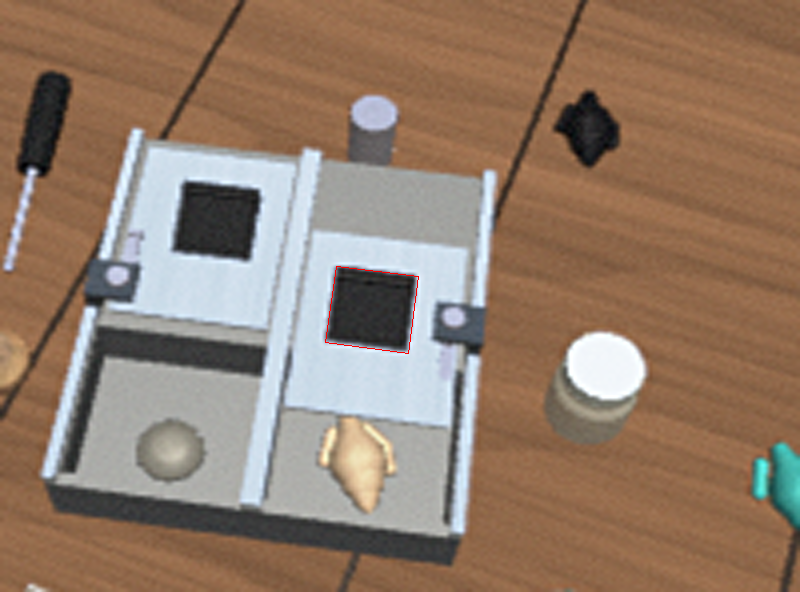

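View pics/t4.png

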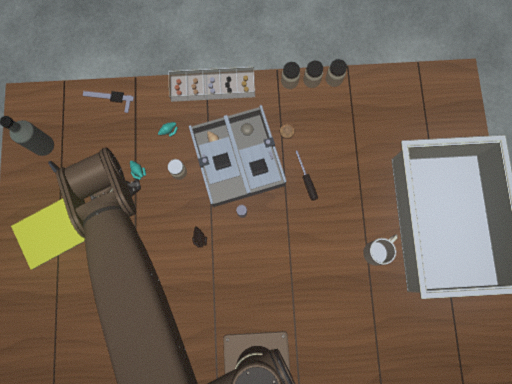

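The left cover is caught at 0.052, with the wedge lying on the predicted outline at scene px about (273,233). The right cover, whelk, pebble and bystanders look unchanged, and the arm is clear at z = 0.27. I hand the job in.

```bash
python3 -c "
from plant import workorder
print(workorder.sign_off())"
```

```text
the job is handed in; nothing more can be done
None
```

The job is done and handed in at about 10.5 s of the 35 s allowed. The whelk was in the left bay, so I pushed the left cover by its wedge with the closed fingertips, then let it spring back onto its pin.

- **At the stop:** the push took about 5–6 N, then rose to about 14 N (plus 7.5 N upward on the tool) once the tip stopped moving. The picture put the cover at 0.100 to within about 1 mm.
- **After release:** I eased off about 3–4 mm and lifted the tips clear. The last picture matches the 0.052 half-covered outline.
- **Everything else:** by eye, the right cover is still drawn back, and the whelk, pebble and bystanders show no visible change. The arm stood clear with no force on it.
- **Checks:** none failed or disagreed. The wedge and case positions came from a picture fit good to about 2 mm.

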